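# Bring the tee to the front of the parts carousel

## Task

Turn the parts carousel by pushing the tabs on its rim with the fingertips, without gripping it, either way round, until the pipe tee (the white fitting with three sockets) is straight in front, in line with the middle of the steel tongue that sticks out from the stand; leave it standing still there. Turn it gently, do not touch or lift any of the fittings lying in it, and leave the other things on the bench alone.

Things in the scene. Friction and masses are not known exactly. Their poses are not given: they have to be found in the camera images.
- stand: Fixed stand of the parts carousel: a dark steel foot 170 mm across. Origin on the table, on the carousel's turning axis. A flat dark steel tongue, 36 mm wide and 6 mm thick, lies on the table from under the tray out to a point 218 mm from the axis, along the stand's own -x axis: that direction is the carousel's FRONT. Roughly towards the robot, within about 30 degrees.
- carousel: Grey steel round tray, 240 mm across, turning freely both ways about the stand's axis; light friction (0.15 N m) stops it where it is left. Origin on the axis at the tray's underside, 34 mm above the table; floor top at 40 mm, lip top at 54, hub (40 mm across) top at 85, vanes 74. Six radial vanes make six compartments, at 30, 90, 150, 210, 270, 330 degrees from its own x axis.
- tab (a point): Middle of one of six like push tabs (the vane's end past the lip, at 30 degrees from the tray's own x axis), 136 mm from the axis, 59 mm above the table. Upright plates 5 mm thick, from 118 to 155 mm from the axis, 34 to 84 mm above the table; about 140 mm of free space from tab to tab, down to the table save for the flat tongue.
- tee: White plastic pipe tee lying loose and flat in one of the compartments: three sockets of 28 mm diameter, 58 mm over the straight run (its own y), the branch reaching 29 mm along its own -x. Origin at the crossing of the three sockets, at the underside (40 mm above the table), about 80 mm from the carousel's axis.
- cross: White plastic pipe cross, four sockets, 58 by 58 mm, 28 mm high, loose in another compartment. Origin under its centre.
- elbow: White plastic right-angle elbow, two sockets, 28 mm high, loose in another compartment. Origin under its corner.
- coupling: White plastic straight coupling standing on end, 31 mm across, 38 mm high, loose in another compartment. Origin under its centre.
- union: White plastic union standing on end, 44 mm across its collar, 34 mm high, loose in another compartment. Origin under its centre.
- cap: White plastic domed end cap, 33 mm across, 30 mm high, loose in another compartment. Origin under its centre.
- cement_can: Metal can, 70 mm across, 100 mm high, on the table. Origin under its centre. To be left alone.
- primer_can: Metal can, 60 mm across, 85 mm high, on the table. Origin under its centre. To be left alone.
- pipe_stub: White pipe offcut standing on end, 60 mm across, 110 mm high, on the table. Origin under its centre. To be left alone.
- wrench: Steel wrench, 200 mm long, lying on the table. Origin on its long axis, at its underside. To be left alone.
- bushing: Brass ring bushing, 60 mm across, 22 mm high, on the table. Origin under its centre. To be left alone.
Mind the look-alikes: they are no part of the job. What is shaped like the tee but green or purple is not meant.

How it is judged (in metres and radians):
At the end, for the whole second after the job is handed in: The tee's centre lies on the front side of the carousel, within 15 mm to either side of the tongue's centre line (the stand's -x axis), the tray is at rest (under 0.1 rad/s), and all six fittings still lie in the tray (x of tee in the frame of stand below -0.045 m and y of tee in the frame of stand between -0.015 and 0.015 m and angular speed of carousel below 0.1 rad/s and height (world z) of cap between 0.03 and 0.06 m and height (world z) of tee between 0.03 and 0.06 m and height (world z) of cross between 0.03 and 0.06 m and height (world z) of elbow between 0.03 and 0.06 m and height (world z) of coupling between 0.03 and 0.06 m and height (world z) of union between 0.03 and 0.06 m and horizontal distance between each of cap, tee, cross, elbow, coupling, union and stand below 0.125 m); the robot touches nothing.
It fails at once if a fitting is touched by the robot (more than 1 N) (contact force between any of cap, tee, cross, elbow, coupling, union and the fingers above 1 N or contact force between any of cap, tee, cross, elbow, coupling, union and the arm above 1 N).
It fails at once if a fitting is lifted, or leaves the tray (height (world z) of any of cap, tee, cross, elbow, coupling, union above 0.06 m or horizontal distance between any of cap, tee, cross, elbow, coupling, union and stand above 0.125 m).
It fails at once if the tray is whirled round faster than 3 rad/s (angular speed of carousel above 3 rad/s).
It fails at once if the robot presses on or grips the carousel with more than 30 N (contact force between carousel and the fingers above 30 N or contact force between carousel and the arm above 30 N).
It fails at once if a thing standing round the carousel is knocked (moved more than 30 mm) (distance of any of cement_can, primer_can, pipe_stub, wrench, bushing from where it was at the start of the episode above 0.03 m).
It also fails if it takes over 64 s, if anything falls off the work surface, if the arm or the gripper's body presses on something with over 40 N, if the wrist force passes 120 N, or if a joint passes its speed limit or range.

## Robot

A 6-joint arm with a two-finger parallel gripper is mounted at the origin on the work surface. World frame = base frame: x ahead of the robot, y to its left, z up, the work surface at z = 0. Lengths are in mm, angles in rad, forces in N, time in s.
With the tool pointing down it reaches from about 350 to 975 mm from the base axis. Payload 7.1 kg.
Tool frame: the origin (TCP) lies at the centre of the arm's flange, where the gripper is bolted on; the fingertips stand 182 mm ahead of it and the grasp point (between the pads) lies 163 mm ahead of it; z points along the fingers, y is the line along which they close (so a half turn about z gives the same grasp; the last joint's range is limited). The gripper opens to 88 mm and grips with 3 to 60 N. Pads are 20 mm wide; open, the fingers measure 115 mm over their backs; the gripper's body (75 mm by 178 mm) begins 61 mm behind the grasp point.
Start: joints at [-1.225, 0.423, 1.63, -0, 1.089, -0.019], TCP at [222.993, -583.85, 404.675] pointing down, gripper open.
Joint ranges: [-3, 3], [-0.9, 2.11], [0.09, 2.58], [-1.31, 4.45], [0.11, 2.69], [-2.54, 2.54]. Speed limits (rad/s): [2.39, 2.39, 3.01, 3.14, 3.14, 3.14].

## Interface

Orientations are given as a rotation vector (axis times angle).
In Python, from workcell import readout, get_image, ctrl gives the robot as it stands.
- The arm moves only by the tool step_arm, never from a script. Its argument "targets" is a list that holds one entry, the list of rows, each a list of 7 numbers: the shift along the world's x, y, z as a fraction of full scale, then the turn, a rotation vector about the world's x, y, z as a fraction of full scale, then the opening, from 0 (shut) to 1 (fully open). In form: [[[dx, dy, dz, wx, wy, wz, claw], ...]]. A call has exactly 5 rows; each row shifts and turns the commanded pose from where the row before left it; what a row does not reach is not made up. Full scale, the value 1, is 0.05 m for a shift and 4 degrees for a turn. A row lasts 1/8 s, in which the tool goes at most 62.5 mm and 10.7 degrees, less where a joint would pass 70% of its speed; a pose out of reach is approached as far as the arm can. A call with a number of a shift or a turn outside -1 to 1 is refused whole. A call with a gripper value outside its range is refused whole. The fingers move at their own pace and stop on an object; the grip force is fixed at half the most. Time passes only in rows, so rows that do not move let the fingers close, or fill a call up. It gives the time, the measured TCP pose, the force, the opening and the grip force at its end, in the units of the state.
- readout.get_obs(): the state, without advancing time (a new reading comes with each control period).
- get_image(name): name is "side" or "top" or "wrist"; returns a dict with "pixels" (384x512x3 uint8, red, green, blue), "intrinsics" (3x3 intrinsics, pixels), "extrinsics" (4x4, takes a point from world to camera coordinates). Camera axes: x right, y down, z forward; pixel columns grow to the right and rows downward; lengths in mm; the calibration is good to about 2 mm. The wrist camera is an equidistant fisheye: a pixel r from the principal point sees the ray r / f radians off the axis. A picture is of the moment at which its call begins. There is no depth.
- ctrl.close_job(): hands the job in; it is judged then, once.
The state is a dict: "t": time; "qpos": joint angles; "qvel": joint speeds; "joint_torque": joint torques, N m; "ee_pos": TCP position; "orientation": TCP orientation; "ft_force": force on the tool from outside, world axes, zero at the start; "moment": the same for the moment, N m; "width": finger opening in mm; "grasp_force": force on a finger pad.
Only numpy, scipy, OpenCV 4.12 (cv2) and the standard library are available. Lean on these libraries where they do the work, as an engineer would, in place of code of your own. Each camera call takes 0.05 s, during which the arm holds its last target. There are 200 camera calls.

## Working session

There is one attempt and no reset: what is moved stays moved. The work goes in short steps, Python scripts to look and compute and a tool call to move; the robot and the scene stay as the last step left them, time stands still between calls to the robot, and variables do not carry over. Pictures are saved under pics/ and viewed, at most 10 in all, crops included, and the job is handed in when it is done.

Besides the shell and the picture viewer there is one more tool, called after "Request:" as name([rows], argument=value, ...), one row to a line, values as JSON. step_arm: Moves the arm, as the interface text tells. Shift numbers are shares of 0.05 m and turn numbers shares of 4 degrees, none past 1 either way. Its arguments: {"type":"object","properties":{"targets":{"type":"array"}},"required":["targets"]}

```bash
mkdir -p pics; ls
cat > h.py <<'E'
import numpy as np, cv2
from workcell import readout, get_image, ctrl
def snap(n,f=None):
    d=get_image(n); 
    if f: cv2.imwrite(f,cv2.cvtColor(d['pixels'],cv2.COLOR_RGB2BGR))
    return d
def ray(d,u,v,z):
    K=np.array(d['intrinsics']);E=np.array(d['extrinsics']);R=E[:3,:3];c=-R.T@E[:3,3]
    w=R.T@np.linalg.inv(K)@np.array([u,v,1.]); return c+w*(z-c[2])/w[2]
def proj(d,p):
    K=np.array(d['intrinsics']);E=np.array(d['extrinsics']);q=K@(E[:3,:3]@np.array(p,float)+E[:3,3]);return q[:2]/q[2]
E
python3 - <<'E'
from h import *
d=snap('top','pics/top0.png'); s=snap('side','pics/side0.png')
for q in (d,s):
    E=np.array(q['extrinsics']);print(np.array(q['intrinsics']).round(1).tolist(),(-E[:3,:3].T@E[:3,3]).round(),E[:3,:3].round(2).tolist())
print(readout.get_obs())
E
```

```text
pics
[[438.5, 0.0, 250.1], [0.0, 438.5, 182.9], [0.0, 0.0, 1.0]] [ 339.   14. 1289.] [[0.02, -1.0, 0.02], [-0.99, -0.02, -0.14], [0.14, -0.02, -0.99]]
[[449.3, 0.0, 245.7], [0.0, 449.3, 194.4], [0.0, 0.0, 1.0]] [  28.  914. 1271.] [[-0.88, -0.47, -0.0], [-0.36, 0.67, -0.65], [0.31, -0.57, -0.76]]
{'t': 0.1, 'qpos': array([-1.22498352e+00,  4.23762055e-01,  1.63058237e+00,  1.16989177e-05,
        1.08859451e+00, -1.90021465e-02]), 'qvel': array([ 0.00030806, -0.00252839, -0.00165201, -0.00090934, -0.00141605,
       -0.00043431]), 'joint_torque': array([-1.46349107e-04, -5.45614564e+01, -2.74323303e+01,  6.44870661e-02,
        1.87869061e-02, -9.64651633e-06]), 'ee_pos': array([ 222.92763838, -583.632861  ,  403.99300047]), 'orientation': array([-3.08816666e+00, -5.69627811e-01,  3.27826695e-04]), 'ft_force': array([ 0.29327525, -0.52536752, -0.86749727]), 'moment': array([0.00782782, 0.01587629, 0.01013387]), 'grasp_force': 0.0, 'width': 87.80650843924528}
```

View pics/top0.png

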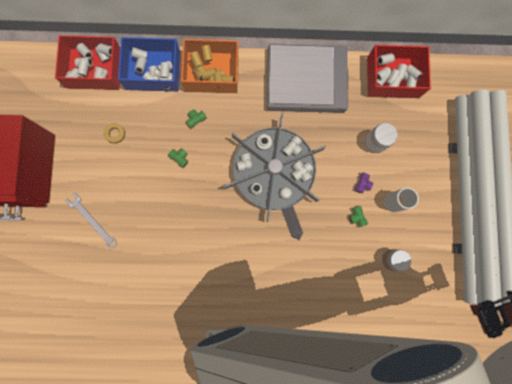

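View pics/side0.png

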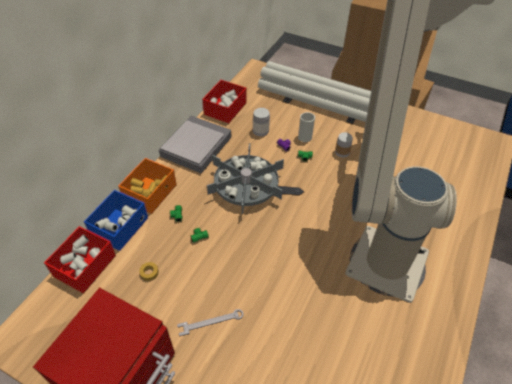

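Top view: the carousel hub is near (276,166) and the tongue points down to (296,236). White fittings sit at (245,161), (264,142), (292,147), (302,171), (286,193) and (256,188). The green and purple tee shapes outside the tray, at (195,118), (179,157), (363,183) and (358,216), are decoys. I'll enlarge the tray.

Run:
```python
from h import *
d=snap('top'); im=cv2.cvtColor(d['pixels'],cv2.COLOR_RGB2BGR)
cv2.imwrite('pics/crop0.png',cv2.resize(im[105:245,215:335],None,fx=4.2,fy=4.2,interpolation=cv2.INTER_CUBIC))
hub=ray(d,275.5,166,85)
# tongue: dark pixels at z=6 below tray
hsv=cv2.cvtColor(im,cv2.COLOR_BGR2HSV)
m=((hsv[...,2]<85)&(hsv[...,1]<110)).astype(np.uint8); m[:212]=0;m[245:]=0;m[:,:270]=0;m[:,310:]=0
n,l,st,c=cv2.connectedComponentsWithStats(m);i=1+np.argmax(st[1:,4]);print('tongue',st[i],c[i])
ys,xs=np.where(l==i);P=np.array([ray(d,x,y,6)[:2] for x,y in zip(xs,ys)]);(a,b,wdt)=cv2.minAreaRect(P.astype(np.float32));print('tongue rect',a,b,wdt)
# white fittings
w=((hsv[...,2]>170)&(hsv[...,1]<40)).astype(np.uint8); w[:120]=0;w[212:]=0;w[:,:230]=0;w[:,318:]=0
n,l,st,c=cv2.connectedComponentsWithStats(w)
print('hub',hub.round(1))
for i in range(1,n):
    if st[i,4]>10:
        p=ray(d,*c[i],60);print(st[i],c[i].round(1),p[:2].round(1),'ang',np.degrees(np.arctan2(*(p-hub)[1::-1])).round(1),np.hypot(*(p-hub)[:2]).round(1))
for u,v in [(109,193),(193,244),(296,236),(397,260),(403,200),(381,137),(358,216)]: print((u,v),ray(d,u,v,0)[:2].round())
```

```text
tongue [285 215   1   1   1] [285. 215.]
tongue rect (434.10162353515625, -110.7362289428711) (0.0, 0.0) 0.0
hub [564.6 -75.   85. ]
[257 134  15  15 122] [264.3 141.5] [639.9 -43.7] ang 22.6 81.5
[284 137  17  18 159] [293.3 146.2] [ 628.4 -127.2] ang -39.2 82.5
[238 153  14  17 134] [244.8 161.8] [579.1  10.9] ang 80.4 87.1
[269 160  13  12 119] [275.2 165.6] [570.3 -76. ] ang -9.7 5.8
[294 161  19  19 220] [302.5 170.6] [ 558. -154.] ang -94.8 79.3
[258 186   4   7  12] [259.9 189.6] [500.3 -33.7] ang 147.3 76.4
[282 188   9  10  73] [286.1 192.4] [ 494.  -107.9] ang -155.0 77.8
(109, 193) [487. 408.]
(193, 244) [344. 155.]
(296, 236) [ 374. -144.]
(397, 260) [ 311. -440.]
(403, 200) [ 487. -462.]
(381, 137) [ 678. -401.]
(358, 216) [ 437. -327.]
```

View pics/crop0.png

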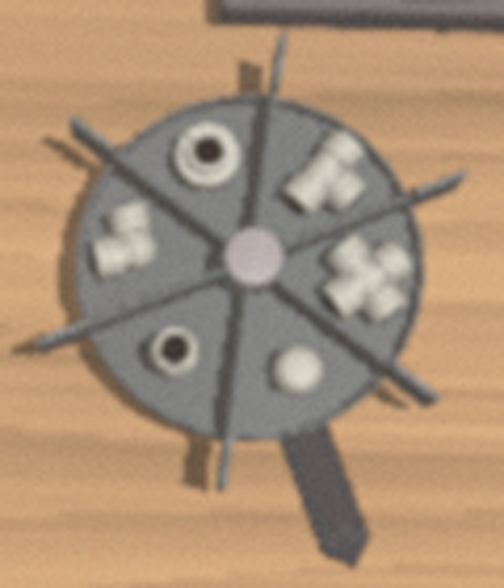

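The enlarged crop settles which fitting is the tee. (327,172) in the crop, top-image (293,146), is white with three sockets: a straight run plus one branch. (368,275) is the cross, (125,240) the elbow with two sockets, (175,350) the coupling, (207,153) the union and (298,370) the cap. The tongue runs from (307,435) to (350,560) in the crop. Next I'll get the angles.

```bash
cat >> h.py <<'E'
def ang(p,c): return np.degrees(np.arctan2(p[1]-c[1],p[0]-c[0]))
E
python3 - <<'E'
from h import *
d=snap('top'); s=snap('side'); im=cv2.cvtColor(d['pixels'],cv2.COLOR_RGB2BGR); hsv=cv2.cvtColor(im,cv2.COLOR_BGR2HSV)
m=((im.max(2)<100)).astype(np.uint8); m[:213]=0;m[242:]=0;m[:,:280]=0;m[:,306:]=0
ys,xs=np.where(m>0);P=np.array([ray(d,x,y,6)[:2] for x,y in zip(xs,ys)]);print(len(P),cv2.minAreaRect(P.astype(np.float32)))
f=cv2.fitLine(P.astype(np.float32),cv2.DIST_HUBER,0,.01,.01).ravel();print('dir',f,np.degrees(np.arctan2(f[1],f[0])))
# axis from tray: lip outline points in crop -> world z=54
c=lambda u,v,z:ray(d,215+(u+.5)/4.2-.5,105+(v+.5)/4.2-.5,z)
L=np.array([c(u,v,54)[:2] for u,v in [(78,255),(422,265),(255,97),(245,438),(130,140),(370,390)]])
A=np.c_[2*L,np.ones(len(L))];x=np.linalg.lstsq(A,(L**2).sum(1),rcond=None)[0];print('circle',x[:2],np.sqrt(x[2]+x[0]**2+x[1]**2))
hub=c(255,255,85);print('hub',hub)
C=(hub[:2]+x[:2])/2
for t in [(280,40),(460,178),(432,400),(221,485),(20,348),(77,125)]:
    p=c(*t,84);print('tab',ang(p,C).round(1),np.hypot(*(p[:2]-C)).round(1))
for n,t in dict(tee=(327,170),cross=(368,275)).items():
    p=c(*t,62);print(n,p,ang(p,C))
p=P[np.argmax(np.hypot(*(P-C).T))];print('tip',p,ang(p,C),'tongue mean',P.mean(0),ang(P.mean(0),C))
p=P.mean(0)
E
```

```text
257 ((406.49945068359375, -135.0037384033203), (82.05081939697266, 30.66537094116211), 21.316837310791016)
dir [ 9.1840470e-01  3.9564228e-01  4.0604648e+02 -1.3444542e+02] 23.306038
circle [565.55290966 -73.13093171] 118.0982074448791
hub [566.43965904 -74.50042315  85.        ]
tab -6.0 150.0
tab -67.6 149.1
tab -128.2 151.4
tab 172.8 154.0
tab 113.2 167.0
tab 54.3 147.9
tee [ 631.0863646 -124.6065749   62.       ] -37.96552229910672
cross [ 558.9789983  -153.06105322   62.        ] -95.0604200885267
tip [ 368.06149535 -149.35551248] -159.11114458637527 tongue mean [ 407.43609394 -134.25368345] -159.13477473102665
```

Axis is about (566,-74), front about -159° and tee about -38°, so the tray must turn about -120° (clockwise). I'll push the tab at -67.5°, going in at about -38° outside the lip with the fingers shut.

Request:
step_arm([
  [[0.8,0.7,0,0,0,0,0],[0.8,0.7,0,0,0,0,0],[0.8,0.7,0,0,0,0,0],[0.8,0.7,0,0,0,0,0],[0.8,0.7,0,0,0,0,0]],
])

```text
t: 0.88
ee_pos: [424.1, -407.6, 404.7]
orientation: [3.089, 0.57, 0.0]
ft_force: [0.2, -0.8, -0.2]
width: 41.5
grasp_force: 0.0
```

Request:
step_arm([
  [[0.8,0.7,0,0,0,0,0],[0.8,0.7,0,0,0,0,0],[0.8,0.7,0,0,0,0,0],[0.8,0.7,0,0,0,0,0],[0.8,0.7,0,0,0,0,0]],
])

```text
t: 1.5
ee_pos: [624.2, -232.5, 404.6]
orientation: [3.089, 0.57, -0.0]
ft_force: [-0.6, -1.3, 0.0]
width: 0.7
grasp_force: 0.0
```

Request:
step_arm([
  [[0.57,0.68,0,0,0,0,0],[0.57,0.68,0,0,0,0,0],[0,0,-0.5,0,0,0,0],[0,0,-0.5,0,0,0,0],[0,0,-0.5,0,0,0,0]],
])

```text
t: 2.12
ee_pos: [680.0, -165.5, 328.7]
orientation: [-3.089, -0.571, 0.0]
ft_force: [0.2, 0.6, 0.1]
width: 0.3
grasp_force: 0.0
```

Run:
```python
from h import *
d=snap('side'); im=cv2.cvtColor(d['pixels'],cv2.COLOR_RGB2BGR)
o=readout.get_obs();p=o['ee_pos'];print(p)
print('tip px',proj(d,[p[0],p[1],p[2]-182]),'axis',proj(d,[566,-74,85]),'target tip',proj(d,[681,-164,50]))
cv2.imwrite('pics/side1.png',cv2.resize(im[90:230,180:330],None,fx=4,fy=4,interpolation=cv2.INTER_CUBIC))
# TCP arc waypoints, r=143, chord steps 4 deg (~10mm)
a0=-45
for a in range(-45,-186,-5):
    b=np.radians([a,a-5]);D=143*np.c_[np.cos(b),np.sin(b)];print(a,(D[0]+[566,-74]).round(),((D[1]-D[0])/50).round(3),end=' | ')
```

```text
[ 678.85800473 -165.36555946  324.94544647]
tip px [230.65824984 134.41528974] axis [245.73293418 171.18717501] target tip [230.70605654 152.41667913]
-45 [ 667. -175.] [-0.184 -0.169] | -50 [ 658. -184.] [-0.198 -0.152] | -55 [ 648. -191.] [-0.21  -0.134] | -60 [ 638. -198.] [-0.221 -0.115] | -65 [ 626. -204.] [-0.231 -0.095] | -70 [ 615. -208.] [-0.238 -0.075] | -75 [ 603. -212.] [-0.244 -0.054] | -80 [ 591. -215.] [-0.247 -0.033] | -85 [ 578. -216.] [-0.249 -0.011] | -90 [ 566. -217.] [-0.249  0.011] | -95 [ 554. -216.] [-0.247  0.033] | -100 [ 541. -215.] [-0.244  0.054] | -105 [ 529. -212.] [-0.238  0.075] | -110 [ 517. -208.] [-0.231  0.095] | -115 [ 506. -204.] [-0.221  0.115] | -120 [ 494. -198.] [-0.21   0.134] | -125 [ 484. -191.] [-0.198  0.152] | -130 [ 474. -184.] [-0.184  0.169] | -135 [ 465. -175.] [-0.169  0.184] | -140 [ 456. -166.] [-0.152  0.198] | -145 [ 449. -156.] [-0.134  0.21 ] | -150 [ 442. -146.] [-0.115  0.221] | -155 [ 436. -134.] [-0.095  0.231] | -160 [ 432. -123.] [-0.075  0.238] | -165 [ 428. -111.] [-0.054  0.244] | -170 [425. -99.] [-0.033  0.247] | -175 [424. -86.] [-0.011  0.249] | -180 [423. -74.] [0.011 0.249] | -185 [424. -62.] [0.033 0.247] |
```

View pics/side1.png

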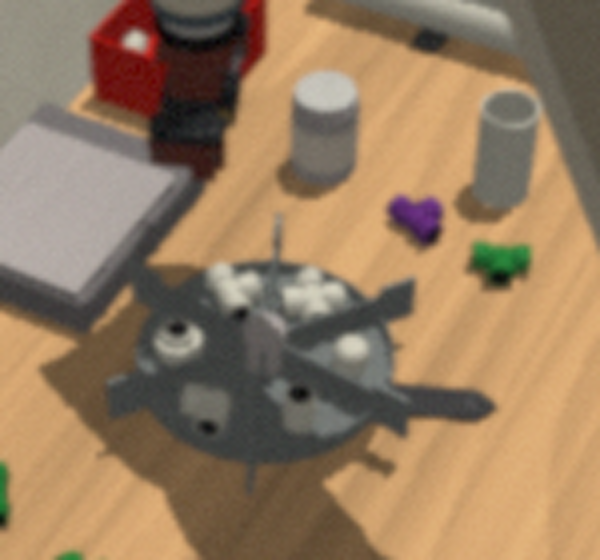

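The side crop shows the fingertips near (195,178), still above the gap between the tabs at (150,270) and (278,220). Their target at (203,250) lies in free space, so I'll go down.

Request:
step_arm([
  [[0,0,-0.5,0,0,0,0],[0,0,-0.5,0,0,0,0],[0,0,-0.5,0,0,0,0],[0,0,-0.45,0,0,0,0],[0,0,0,0,0,0,0]],
])

```text
t: 2.8
ee_pos: [679.3, -165.7, 230.3]
orientation: [-3.088, -0.57, 0.005]
ft_force: [-0.2, -0.8, 0.3]
width: 0.7
grasp_force: 0.0
```

Request:
step_arm([
  [[-0.14,-0.11,0,0,0,0,0],[-0.14,-0.11,0,0,0,0,0],[-0.17,-0.15,0,0,0,0,0],[-0.17,-0.13,0,0,0,0,0],[-0.14,-0.1,0,0,0,0,0]],
])

```text
t: 3.42
ee_pos: [641.3, -196.5, 232.4]
orientation: [3.09, 0.569, 0.0]
ft_force: [0.3, -0.8, -0.4]
width: 0.5
grasp_force: 0.0
```

Request:
step_arm([
  [[-0.11,-0.06,0,0,0,0,0],[-0.11,-0.05,0,0,0,0,0],[-0.15,-0.06,0,0,0,0,0],[-0.18,-0.06,0,0,0,0,0],[-0.2,-0.05,0,0,0,0,0]],
])

```text
t: 4.05
ee_pos: [603.9, -209.9, 232.2]
orientation: [-3.089, -0.57, -0.0]
ft_force: [0.9, 0.9, -0.6]
width: -0.0
grasp_force: 0.6
```

Request:
step_arm([
  [[-0.2,-0.03,0,0,0,0,0],[-0.2,-0.01,0,0,0,0,0],[-0.2,0,0,0,0,0,0],[-0.2,0.01,0,0,0,0,0],[-0.2,0.03,0,0,0,0,0]],
])

```text
t: 4.68
ee_pos: [553.8, -209.8, 232.2]
orientation: [3.089, 0.57, 0.0]
ft_force: [0.4, 1.2, 0.1]
width: 0.5
grasp_force: 0.6
```

Request:
step_arm([
  [[-0.06,-0.12,0,0,0,0,0],[-0.19,-0.04,0,0,0,0,0],[-0.25,0.07,0,0,0,0,0],[-0.24,0.08,0,0,0,0,0],[-0.23,0.1,0,0,0,0,0]],
])

```text
t: 5.3
ee_pos: [505.0, -204.9, 232.2]
orientation: [-3.089, -0.57, 0.0]
ft_force: [1.5, 0.6, 0.0]
width: 0.0
grasp_force: 0.6
```

Run:
```python
from h import *
d=snap('side'); im=cv2.cvtColor(d['pixels'],cv2.COLOR_RGB2BGR)
cv2.imwrite('pics/side2.png',cv2.resize(im[90:230,180:330],None,fx=4,fy=4,interpolation=cv2.INTER_CUBIC))
p=readout.get_obs()['ee_pos'];print(p,ang(p,(566,-74)),np.hypot(p[0]-566,p[1]+74))
```

```text
[ 503.55972934 -204.2458572   231.85759802] -115.61320469042644 144.43950539349316
```

View pics/side2.png

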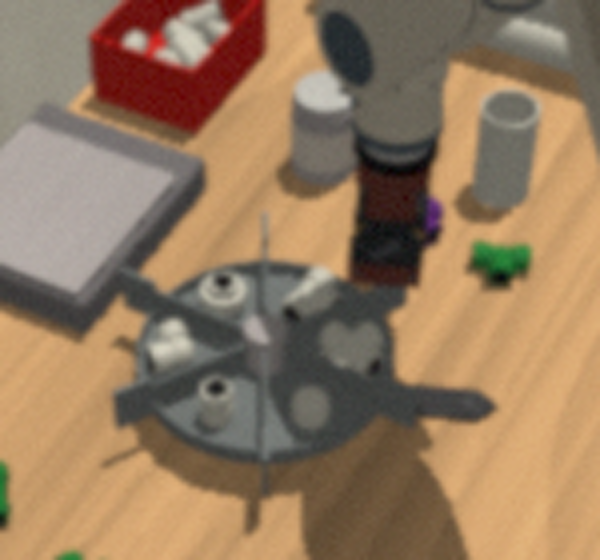

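The tray has turned about 55–60°. The cross is now at (350,345), the tee at (312,292), and the fingers are on the tab near (385,290). I'll carry on along the arc.

Request:
step_arm([
  [[-0.22,0.11,0,0,0,0,0],[-0.21,0.13,0,0,0,0,0],[-0.2,0.15,0,0,0,0,0],[-0.19,0.17,0,0,0,0,0],[-0.17,0.18,0,0,0,0,0]],
])

```text
t: 5.98
ee_pos: [455.9, -167.7, 232.2]
orientation: [3.089, 0.57, 0.0]
ft_force: [1.2, -0.8, -0.4]
width: 0.6
grasp_force: 0.5
```

Request:
step_arm([
  [[-0.15,0.2,0,0,0,0,0],[-0.14,0.21,0,0,0,0,0],[-0.12,0.22,0,0,0,0,0],[-0.1,0.23,0,0,0,0,0],[-0.08,0.24,0,0,0,0,0]],
])

```text
t: 6.6
ee_pos: [426.7, -112.6, 232.2]
orientation: [3.089, 0.57, 0.0]
ft_force: [0.6, -1.4, -0.1]
width: 0.4
grasp_force: 0.6
```

Request:
step_arm([
  [[-0.05,0.22,0,0,0,0,0],[-0.02,0.18,0,0,0,0,0],[0,0.13,0,0,0,0,0],[0,0.08,0,0,0,0,0],[0,0.04,0,0,0,0,0]],
])

```text
t: 7.22
ee_pos: [423.5, -80.7, 232.1]
orientation: [-3.089, -0.57, 0.0]
ft_force: [-0.2, -1.7, 1.1]
width: 0.6
grasp_force: 0.6
```

Run:
```python
from h import *
d=snap('side'); im=cv2.cvtColor(d['pixels'],cv2.COLOR_RGB2BGR)
cv2.imwrite('pics/side3.png',cv2.resize(im[90:230,180:330],None,fx=4,fy=4,interpolation=cv2.INTER_CUBIC))
p=readout.get_obs()['ee_pos'];print(p,ang(p,(566,-74)),np.hypot(p[0]-566,p[1]+74))
f=np.radians(-159)
for r,z in [(0,85),(80,54),(218,6)]: 
    q=proj(d,[566+r*np.cos(f),-74+r*np.sin(f),z]);print((q-[180,90])*4)
```

```text
[423.43836065 -80.6321341  232.11743746] -177.33645375647538 142.7158232845237
[262.93173672 324.74870003]
[349.53858311 355.87885809]
[495.4371809  404.27820725]
```

View pics/side3.png

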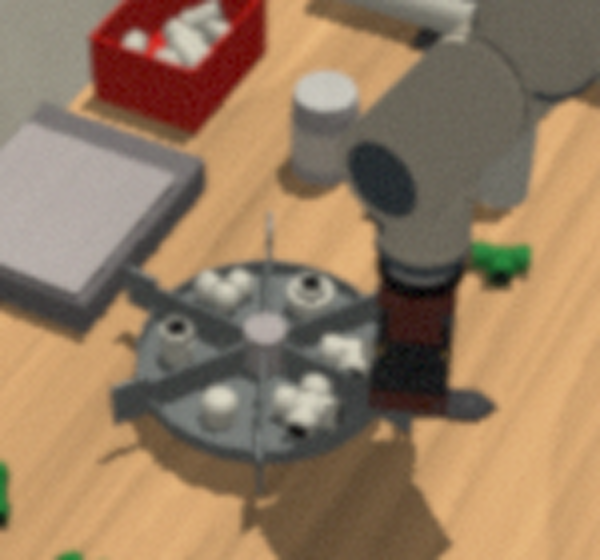

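The side crop shows the tee at about (345,352), against the front line's point at (350,356), so it is nearly there. I'll back off, lift clear and check from above.

Request:
step_arm([
  [[0,-0.15,0,0,0,0,0],[-0.05,-0.2,0,0,0,0,0],[0,0,0.5,0,0,0,0],[0,0,0.8,0,0,0,0],[0,0,0.9,0,0,0,0]],
])

```text
t: 7.9
ee_pos: [420.5, -99.1, 342.9]
orientation: [-3.089, -0.568, 0.002]
ft_force: [0.8, -0.7, 0.4]
width: 0.7
grasp_force: 0.0
```

Request:
step_arm([
  [[0,-0.8,0.8,0,0,0,0],[0,-0.9,0,0,0,0,0],[0,-0.9,0,0,0,0,0],[0,-0.9,0,0,0,0,0],[0,-0.9,0,0,0,0,0]],
])

```text
t: 8.52
ee_pos: [420.1, -320.6, 382.2]
orientation: [-3.09, -0.568, -0.0]
ft_force: [-0.5, -0.4, 0.2]
width: 0.9
grasp_force: 0.0
```

Request:
step_arm([
  [[0,-0.9,0,0,0,0,0],[-0.1,-0.9,0,0,0,0,0],[-0.2,-0.8,0,0,0,0,0],[-0.2,-0.5,0,0,0,0,0],[0,0,0,0,0,0,0]],
])

```text
t: 9.15
ee_pos: [394.4, -475.3, 381.8]
orientation: [-3.09, -0.565, 0.0]
ft_force: [0.3, 0.4, -1.0]
width: 0.5
grasp_force: 0.0
```

Run:
```python
from h import *
d=snap('top'); im=cv2.cvtColor(d['pixels'],cv2.COLOR_RGB2BGR)
cv2.imwrite('pics/crop4.png',cv2.resize(im[105:245,215:335],None,fx=4.2,fy=4.2,interpolation=cv2.INTER_CUBIC))
C=np.array([566,-74.]);f=np.radians(-159)
for r,z in [(0,85),(80,60),(218,6)]:
    q=proj(d,[*(C+r*np.array([np.cos(f),np.sin(f)])),z]);print(((q-[215,105])*4.2).round())
hsv=cv2.cvtColor(im,cv2.COLOR_BGR2HSV)
w=((hsv[...,2]>150)&(hsv[...,1]<45)).astype(np.uint8); w[:120]=0;w[212:]=0;w[:,:230]=0;w[:,318:]=0
n,l,st,c=cv2.connectedComponentsWithStats(w)
for i in range(1,n):
    if st[i,4]>20:
        p=ray(d,*c[i],60);g=p[:2]-C;a=ang(p,C);print(c[i].round(1),st[i,4],a.round(1),np.hypot(*g).round(1),'lat',(-np.sin(f)*g[0]+np.cos(f)*g[1]).round(1))
```

```text
[253. 254.]
[291. 371.]
[353. 567.]
[264.2 140.6] 62 21.9 82.5 lat -1.3
[292.7 143.3] 170 -36.1 87.6 lat 73.5
[275.3 165.5] 150 -26.6 5.2 lat 3.9
[247.  164.9] 98 87.0 78.6 lat -71.7
[302.8 169.7] 167 -93.8 81.2 lat 73.7
[259.  189.5] 291 146.7 78.5 lat -63.7
[285.6 193.3] 226 -156.4 81.4 lat 3.7
```

View pics/crop4.png

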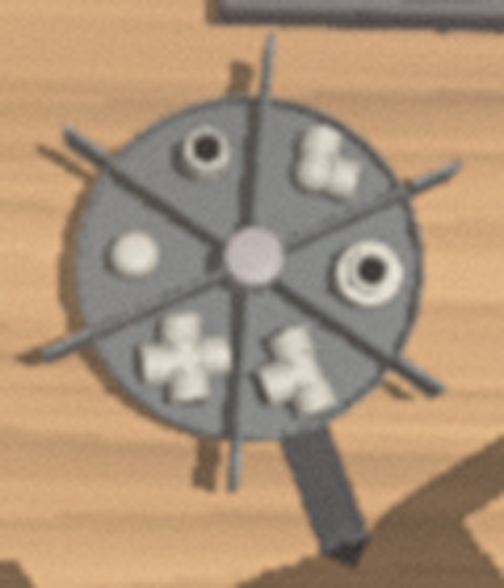

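The top crop shows the tee over the tongue, its run from (290,340) to (317,400), its branch at (270,382) and its crossing at about (301,372), with the front line at (291,371). I'll work out the lateral error of the crossing.

Run:
```python
from h import *
d=snap('top'); s=snap('side')
im=cv2.cvtColor(d['pixels'],cv2.COLOR_RGB2BGR)
m=(im.max(2)<105).astype(np.uint8); m[:212]=0;m[234:]=0;m[:,:280]=0;m[:,306:]=0
ys,xs=np.where(m>0);P=np.array([ray(d,x,y,6)[:2] for x,y in zip(xs,ys)])
for C in ([566,-74.],[566.4,-74.5]):
    C=np.array(C);fa=ang(P.mean(0),C);f=np.radians(fa);print('front',fa)
    for u,v in [(298,372),(301,372),(303,370)]:
        g=ray(d,215+(u+.5)/4.2-.5,105+(v+.5)/4.2-.5,62)[:2]-C;print(g.round(),(-np.sin(f)*g[0]+np.cos(f)*g[1]).round(1))
i2=s['pixels'];cv2.imwrite('pics/side5.png',cv2.resize(cv2.cvtColor(i2[150:210,205:310],cv2.COLOR_RGB2BGR),None,fx=7,fy=7,interpolation=cv2.INTER_CUBIC))
for z in (54,62): print([((proj(s,[*(C+80*np.array([np.cos(f),np.sin(f)])+l*np.array([-np.sin(f),np.cos(f)])),z])-[205,150])*7).round().tolist() for l in (-15,0,15)])
```

```text
front -159.02934900146482
[-74. -32.] 3.5
[-74. -34.] 5.4
[-73. -36.] 7.1
front -159.24155542964894
[-75. -32.] 3.2
[-75. -34.] 5.1
[-73. -35.] 6.8
[[433.0, 223.0], [436.0, 202.0], [439.0, 182.0]]
[[434.0, 213.0], [437.0, 192.0], [440.0, 171.0]]
```

View pics/side5.png

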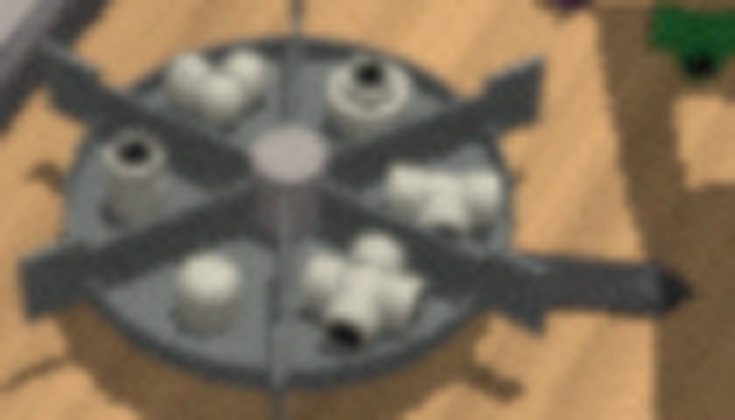

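The side crop shows the tee's crossing at about (447,187). That is +4 mm from the front line, and the top view gave +5 mm, both well inside ±15 mm. The tray is at rest and the arm is clear, so I'm handing in.

```bash
python3 -c "
from h import *
print(ctrl.close_job())"
```

```text
the job is handed in; nothing more can be done
None
```

I turned the carousel about 115–120° clockwise with the closed fingertips and handed it in with the tee about 5 mm off the tongue's centre line (limit 15 mm), the tray at rest and the arm clear; the hand-in gave no verdict.

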